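# Lock the slab's cam with the T-key

### The arm

A 6-joint arm with a two-finger parallel gripper is mounted at the origin on the work surface. World frame = base frame: x ahead of the robot, y to its left, z up, the work surface at z = 0. Lengths are in m, angles in rad, forces in N, time in s.
With the tool pointing down it reaches from about 0.35 to 0.975 m from the base axis. Payload 4.9 kg.
Tool frame: the origin (TCP) lies midway between the tips of the shut fingers; the grasp point (between the pads) lies 19 mm behind it (manip.pinch_z is the distance from the TCP to the grasp point, in m); z points along the fingers, y is the direction in which the jaws open and shut (so a half turn about z gives the same grasp; the last joint's range is limited). The gripper opens to 85 mm and grips with 20 to 120 N. Pads are 22 mm wide; open, the fingers measure 114 mm over their backs; the gripper's body (76 mm by 85 mm) begins 54 mm behind the grasp point. The pads swing forward as they close: fully open they stand 13 mm farther back than shut.
Start: joints at [1.053, 0.053, 1.613, -0, 1.476, -0.119], TCP at [0.243, 0.576, 0.231] pointing down, gripper open.
Joint ranges: [-3.01, 3.01], [-1.01, 2.22], [0.06, 2.58], [-1.02, 4.17], [0.09, 2.62], [-3.14, 3.14]. Speed limits (rad/s): [2.57, 2.57, 3.14, 3.14, 3.14, 3.14].

### API

Orientations are given as a unit quaternion [w, x, y, z].
In Python, from plant import manip gives the robot as it stands.
- The arm moves only by the tool drive_tool, never from a script. Its argument "commands" is text: rows parted by semicolons, each of 5 numbers parted by spaces: the finger opening in mm, from 0 to 85.4, then the shift along the tool's x, y, z in units of 30 mm (1.0 is 30 mm), then the turn about the tool's z in degrees. A call has exactly 8 rows; each row shifts and turns the commanded pose from where the row before left it, along the tool's axes as they then stand; what a row does not reach is not made up. A row lasts 1/8 s, in which the tool goes at most 62.5 mm and 10.7 degrees, less where a joint would pass 70% of its speed; a pose out of reach is approached as far as the arm can. A call is refused whole if a number of a shift passes 1 or a number of a turn 10.7, either way. A call with a gripper value outside its range is refused whole. The fingers move at their own pace and stop on an object; the grip force is fixed at half the most. Time passes only in rows, so rows that do not move let the fingers close, or fill a call up. It gives the time, the measured TCP pose, the force and the opening at its end, in the units of the state.
- manip.state(): the state, without advancing time (a new reading comes with each control period).
- manip.grab_frame(name): name is "scene" or "top"; returns the picture (420x560x3 uint8, red, green, blue); there is no depth.
- manip.camera_params(name): a dict with "fx", "fy", "cx", "cy" (pixels), "xyz" and "orientation" of the camera in the world. Camera axes: x right, y down, z forward; pixel columns grow to the right and rows downward; lengths in m; the calibration is good to about 2 mm. A picture is of the moment at which its call begins. camera_params takes no time and is no camera call.
- manip.job_done(): hands the job in, once; it reports no verdict.
The state is a dict: "time": time; "joint_pos": joint angles; "joint_vel": joint speeds; "joint_efforts": joint torques, N m; "tool_pos": TCP position; "tool_rot": TCP orientation; "contact_force": force on the tool from outside, world axes, zero at the start; "ft_torque": the same for the moment, N m; "gripper_width": opening from 0.0 (shut) to 1.0 (fully open).
Only numpy, scipy, OpenCV 4.12 (cv2) and the standard library are available. Lean on these libraries where they do the work, as an engineer would, in place of code of your own. Each camera call takes 0.05 s, during which the arm holds its last target. There are 200 camera calls.

### The job

A live-edge offcut is lying across the cam lock in the small wooden slab: take it off and put it in the offcut tray, lying flat on the tray's floor. Then take the T-handled key from its cradle, set its blade fully into the cam's slot and turn the cam clockwise (seen from above) until it comes fully home against its stop, so that the rail is drawn in. Turn the cam only with the key, leave the key standing in the slot when you let go, and leave everything else where it is.

Things in the scene. Friction and masses are not known exactly. Their poses are not given: they have to be found in the camera images.
- panel: Fixed slab of dark brown wood, 200 (x) x 180 (y) x 45 mm high, a tabletop corner lying underside up. Origin at the centre of its underside, on the bench; z up. The cam sits in its top face, 35 mm along +x from the centre. A mid-brown wooden rail (50 x 240 x 60 mm high) stands beyond its +x edge; the gap between them, at first up to 12 mm, closes by 10 mm in all as the cam turns.
- slot (a point): Centre of the mouth of the slot in the cam: a plain steel disc, 69 mm across, flush with the slab's top (the mouth is 44 mm above the bench). The slot is 43 mm long, 11.5 mm wide and 21 mm deep. This frame turns with the cam: x along the slot, z up. At first the offcut covers it.
- cam (a joint): Turn of the cam in rad, growing clockwise as seen from above. 0: open, slot along the slab's x axis. 1.571: locked, a hard stop, slot along the slab's y axis. It starts between 0.25 and 0.5. It turns against a steady friction of 0.12 N m, has no spring and stays where it is left. The key has about 0.2 rad of play each way in the slot.
- strip_mid (a point): Centre of the offcut, a loose straight strip of pale wood with one dark bark edge: 180 mm long (its x), 34 mm wide (y), 30 mm high (z), about 0.13 kg. At first it lies flat on the slab, over the cam, roughly along the slab's y axis.
- tray: Fixed open tray of plywood, 260 (x) x 130 (y) x 35 mm high, walls 6 mm, floor 6 mm. Origin at the centre of its underside. Empty at first; the offcut goes in it, lengthwise along x.
- cradle: Fixed plywood cradle for the key: base 130 (x) x 60 (y) mm, with two cheeks, 12 mm thick, 50 mm wide and up to 97 mm above the bench, centred 45 mm either side of the middle along x. The key hangs between them, its handle lying across their tops.
- key_grip (a point): Centre of the key's handle, a wooden bar 110 mm long (x), 24 mm wide (y), 26 mm high (z). Steel shank and blade go straight down from its middle; the whole key is 101 mm high and weighs about 0.22 kg. The key hangs upright (z up) in the cradle, handle along the cradle's x axis.
- key_tip (a point): Middle of the lower end of the key's blade, 88 mm below the centre of the handle. The flat blade is 32 mm wide along the key's x (parallel to the handle) and 5 mm thick along y; it is stepped at the end: the last 7 mm are 25 x 3 mm, the next 3 mm 28.5 x 4 mm. The shank, 14 mm thick, begins 47 mm above this point.
- tin: Bystander: small wax tin, 46 mm across, 24 mm high, loose on the near part of the slab. Origin under its centre.
- glue: Bystander: white bottle of glue, 60 mm across, 170 mm high, loose on the bench. Origin under its centre.
- hammer: Bystander: hammer, 280 mm long, lying beyond the slab.
- mug: Bystander: white mug, 84 mm across, 95 mm high, handle at its +y. Origin under its centre.
- tape: Bystander: black tape measure, 70 x 40 x 65 mm high. Origin under its centre.
There are look-alikes about, which are no part of the job. Leave any red or turquoise look-alike of the part that bears strip_mid alone.

How it is judged:
By the outcome, as a careful person would: the job done as asked, in the order asked, and still so for the second after the job is handed in, with the robot touching nothing.
It also fails if it takes over 56 s, if anything falls off the work surface, if the arm or the gripper's body presses on something with over 40 N, if the wrist force passes 120 N, or if a joint passes its speed limit or range.

## Working session

There is one attempt and no reset: what is moved stays moved. The work goes in short steps, Python scripts to look and compute and a tool call to move; the robot and the scene stay as the last step left them, time stands still between calls to the robot, and variables do not carry over. Pictures are saved under pics/ and viewed, about 8 in all and at most 12, crops included, and the job is handed in when it is done.

Besides the shell and the picture viewer there is one more tool, called after "Emit:" by a JSON object that holds its "fn" and its "kwargs", one argument or row to a line. drive_tool: Moves the arm, as the interface text tells. Its arguments: {"type":"object","properties":{"commands":{"type":"string"}},"required":["commands"]}

```bash
mkdir -p pics; cat > h.py <<'E'
import numpy as np, cv2
from scipy.spatial.transform import Rotation as R
from plant import manip
def rot(q): return R.from_quat([q[1],q[2],q[3],q[0]]).as_matrix()
def snap(n,f):
    im=manip.grab_frame(n); cv2.imwrite('pics/'+f,im[:,:,::-1]); return im
def ray(n,u,v,z):
    p=manip.camera_params(n); M=rot(p['orientation']); o=np.array(p['xyz'])
    d=M@np.array([(u-p['cx'])/p['fx'],(v-p['cy'])/p['fy'],1]); return o+d*(z-o[2])/d[2]
def proj(n,P):
    p=manip.camera_params(n); M=rot(p['orientation']); c=M.T@(np.array(P)-p['xyz'])
    return c[0]/c[2]*p['fx']+p['cx'],c[1]/c[2]*p['fy']+p['cy']
E
python3 - <<'E'
from h import *
for n in('scene','top'): snap(n,n+'0.png'); print(manip.camera_params(n))
print(manip.state(),manip.pinch_z)
E
```

```text
{'fx': 407.5915128565875, 'fy': 407.5915128565875, 'cx': 273.5983967603764, 'cy': 207.7371731438018, 'xyz': array([ 0.91360484, -0.49283077,  0.78327209]), 'orientation': array([-0.36213476,  0.87135842,  0.30898349, -0.11883652])}
{'fx': 442.6126480451675, 'fy': 442.6126480451675, 'cx': 273.08634228073623, 'cy': 209.96393029068568, 'xyz': array([0.43285572, 0.03513485, 1.3685294 ]), 'orientation': array([ 0.02390509, -0.70195849,  0.71159305, -0.01783691])}
{'time': 0.1, 'joint_pos': array([ 1.05296691e+00,  5.32801998e-02,  1.61416286e+00, -3.81063887e-05,
        1.47598846e+00, -1.18958850e-01]), 'joint_vel': array([-0.00031036, -0.00190982, -0.00413203,  0.00043462,  0.00085873,
        0.00035493]), 'joint_efforts': array([-4.81870538e-04, -3.94903421e+01, -3.71363819e+01, -1.48870172e-04,
        3.92029207e-03,  5.68345456e-06]), 'tool_pos': array([0.24244071, 0.57545006, 0.23018886]), 'tool_rot': array([-2.69808964e-04,  1.98113971e-01,  9.80178560e-01, -8.79160997e-04]), 'contact_force': array([-0.51304644,  0.98033708,  0.22625929]), 'ft_torque': array([0.00231842, 0.00046195, 0.03674255]), 'gripper_width': 1.001141668577186} 0.0187
```

View pics/top0.png

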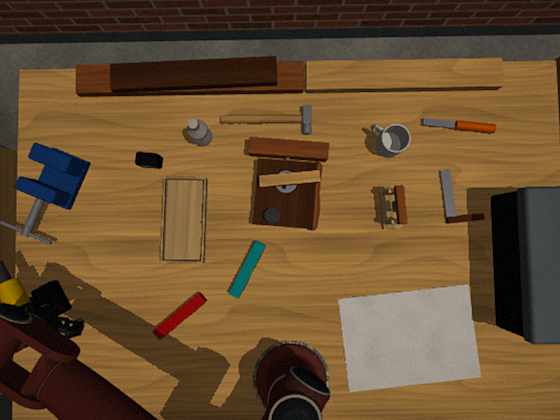

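View pics/scene0.png

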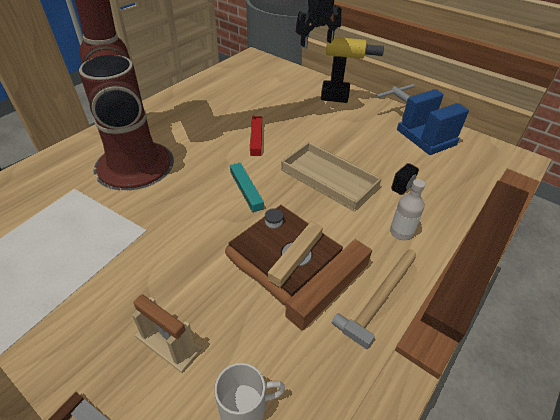

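```bash
python3 - <<'E'
import cv2
a=cv2.imread('pics/top0.png')[125:275,150:417]; b=cv2.imread('pics/scene0.png')
cv2.imwrite('pics/c1.png',cv2.convertScaleAbs(cv2.resize(a,None,fx=3,fy=3,interpolation=cv2.INTER_CUBIC),alpha=1.6))
c=b[195:375,120:380]; cv2.imwrite('pics/c2.png',cv2.convertScaleAbs(cv2.resize(c,None,fx=3,fy=3,interpolation=cv2.INTER_CUBIC),alpha=1.6))
E
```

```text
(no output)
```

View pics/c1.png

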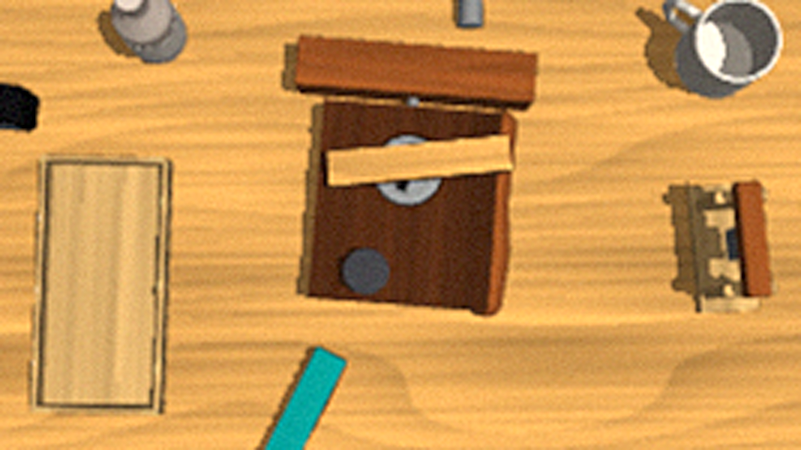

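View pics/c2.png

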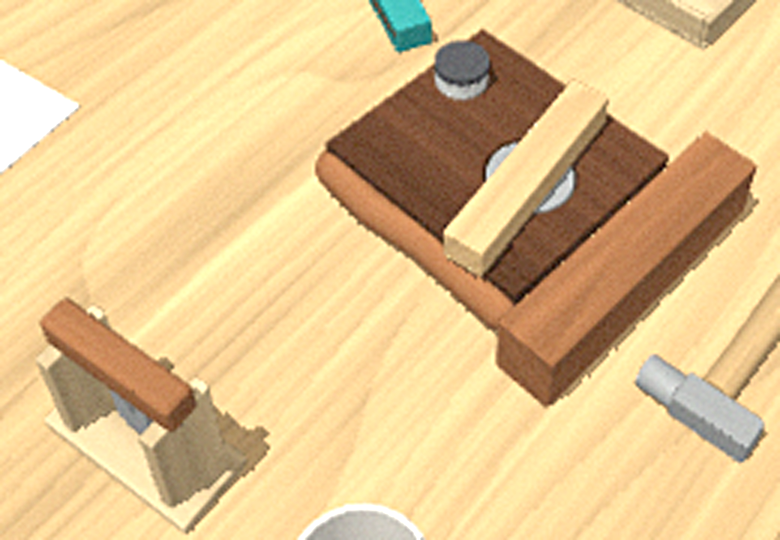

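Top crop: strip corners (327,152),(509,135),(514,168),(329,186); key handle (735,182)–(770,296); cam centred ≈(409,170); tray rim (40,158)–(165,412). The red and turquoise strips are the look-alikes. In the scene crop, the key handle top is (42,315),(66,298),(194,390),(175,412).

```bash
python3 - <<'E'
from h import *
T=lambda X,Y,z: ray('top',150+(X+.5)/3-.5,125+(Y+.5)/3-.5,z)
S=lambda X,Y,z: ray('scene',120+(X+.5)/3-.5,195+(Y+.5)/3-.5,z)
def q(name,P,f,z):
    Q=np.array([f(*p,z)[:2] for p in P]); e=np.roll(Q,-1,0)-Q
    print(name,z,'c',Q.mean(0).round(4),'len',np.linalg.norm(e,axis=1).round(3),'ang',np.degrees(np.arctan2(e[:,1],e[:,0])).round(1))
q('strip T',[(327,152),(509,135),(514,168),(329,186)],T,.075)
q('strip S',[(445,240),(572,82),(607,100),(482,263)],S,.075)
q('panel T',[(325,102),(515,112),(490,313),(306,294)],T,.045)
q('panel S',[(326,150),(482,30),(667,157),(515,299)],S,.045)
for z in (.11,.117,.123):
  q('key T',[(735,182),(762,182),(771,295),(743,296)],T,z)
  q('key S',[(42,315),(66,298),(194,390),(175,412)],S,z)
q('tray',[(42,158),(171,158),(162,411),(33,409)],T,.035)
print('cam',T(409,170.5,.045), S(531,177,.045))
q('rail T',[(300,36),(537,54),(533,106),(296,88)],T,.06)
s=manip.state(); print(rot(s['tool_rot']).round(3))
E
```

```text
strip T 0.075 c [ 0.6026 -0.004 ] len [0.179 0.033 0.182 0.034] ang [ -85.5 -172.6   94.8    2.7]
strip S 0.075 c [ 0.6054 -0.0075] len [0.182 0.032 0.182 0.032] ang [  95.7    3.1  -84.4 -177.7]
panel T 0.045 c [0.5618 0.0066] len [0.191 0.203 0.184 0.194] ang [-93.9 171.8  83.3  -6.3]
panel S 0.045 c [0.5639 0.0077] len [0.183 0.199 0.179 0.196] ang [ 86.2  -5.4 -94.6 175.7]
key T 0.11 c [ 0.5187 -0.3173] len [0.026 0.108 0.026 0.108] ang [ -90.8 -177.2   91.3    2.3]
key S 0.11 c [ 0.511  -0.3109] len [0.018 0.111 0.017 0.115] ang [  84.6    3.8  -83.4 -176. ]
key T 0.117 c [ 0.5182 -0.3153] len [0.025 0.107 0.026 0.108] ang [ -90.8 -177.2   91.3    2.3]
key S 0.117 c [ 0.5152 -0.3128] len [0.017 0.11  0.017 0.114] ang [  84.6    3.8  -83.4 -176. ]
key T 0.123 c [ 0.5178 -0.3136] len [0.025 0.106 0.026 0.107] ang [ -90.8 -177.2   91.3    2.3]
key S 0.123 c [ 0.5187 -0.3144] len [0.017 0.109 0.017 0.112] ang [  84.6    3.8  -83.4 -176. ]
tray 0.035 c [0.4879 0.3165] len [0.131 0.255 0.129 0.253] ang [-90.8 177.7  88.4  -2. ]
cam [0.59633739 0.0060098  0.045     ] [0.59904273 0.00508083 0.045     ]
rail T 0.06 c [ 0.694  -0.0025] len [0.237 0.052 0.236 0.052] ang [-95.3 174.5  84.8  -4.9]
[[-0.922  0.388 -0.001]
 [ 0.388  0.922 -0.002]
 [ 0.    -0.002 -1.   ]]
```

Emit:
{"fn": "drive_tool", "kwargs": {
  "commands": "85 -1 0 0 8;85 -1 0 0 8;85 -1 0 0 8;85 -1 0 0 8;85 -1 0 0 8;85 -1 0 0 8;85 -1 0 0 8;85 -1 0 0 6"
}}

```text
time: 1.1
tool_pos: [0.3867, 0.398, 0.2306]
tool_rot: [-0.0, 0.676, 0.737, -0.001]
contact_force: [-1.0, 0.2, 0.1]
gripper_width: 0.999
```

```bash
cat >> h.py <<'E'
def go(x,y,z,yaw):
    "tool-axis units (30 mm) and turn (deg) to a TCP target; yaw = world heading of tool y"
    s=manip.state(); M=rot(s['tool_rot']); p=np.array(s['tool_pos'])
    Y=np.degrees(np.arctan2(M[1,1],M[0,1])); t=(Y-yaw+180)%360-180
    d=np.array([x,y,z])-p
    print('t',round(s['time'],2),'p',p.round(4),'yaw',round(Y,1),'tilt',M[:,2].round(3),'turn',round(t,1),'F',s['contact_force'].round(1),'w',round(s['gripper_width'],2),'j',s['joint_pos'].round(2))
    print(' now-axes',(M.T@d/.03).round(2)); a=np.radians(yaw); c,n=np.cos(a),np.sin(a)
    print(' end-axes',np.array([-n*d[0]+c*d[1],c*d[0]+n*d[1],-d[2]]).round(4)/.03)
E
python3 -c "
from h import *
go(.604,-.006,.10,5)"
```

```text
t 1.1 p [0.3867 0.398  0.2306] yaw 4.9 tilt [-0.001 -0.001 -1.   ] turn -0.1 F [-1.   0.2  0.1] w 1.0 j [ 0.67 -0.11  1.78 -0.    1.48  0.58]
 now-axes [-14.04   6.06   4.36]
 end-axes [-14.04666667   6.04         4.35333333]
```

Emit:
{"fn": "drive_tool", "kwargs": {
  "commands": "85 -1 0.5 0 0;85 -1 0.5 0 0;85 -1 0.5 0 0;85 -1 0.5 0 0;85 -1 0.5 0 0;85 -1 0.5 0 0;85 -1 0.5 0 0;85 -1 0.5 0 0"
}}

```text
time: 2.1
tool_pos: [0.5278, 0.1699, 0.2307]
tool_rot: [-0.0, 0.675, 0.738, -0.0]
contact_force: [0.8, 0.8, 0.0]
gripper_width: 0.992
```

Emit:
{"fn": "drive_tool", "kwargs": {
  "commands": "85 -1 0.5 0.5 0;85 -1 0.5 0.5 0;85 -1 0.5 0.6 0;85 -1 0.54 0.6 0;85 -1 0 0.7 0;85 -1 0 0.7 0;85 -0.05 0 0.75 0;85 0 0 0 0"
}}

```text
time: 3.1
tool_pos: [0.6028, -0.0045, 0.0979]
tool_rot: [-0.002, 0.675, 0.738, -0.002]
contact_force: [-0.2, -0.6, 0.5]
gripper_width: 0.998
```

```bash
python3 - <<'E'
from h import *
go(.604,-.006,.048,5)
im=snap('scene','s1.png')
c=im[170:350,190:390]; cv2.imwrite('pics/s1c.png',cv2.convertScaleAbs(cv2.resize(c,None,fx=3,fy=3)[:,:,::-1],alpha=1.5))
E
```

```text
t 3.1 p [ 0.6028 -0.0045  0.0979] yaw 5.1 tilt [-0.006  0.001 -1.   ] turn 0.1 F [-0.2 -0.6  0.5] w 1.0 j [-0.13  0.12  1.77  0.    1.25 -0.22]
 now-axes [-0.06  0.05  1.66]
 end-axes [-0.05333333  0.03666667  1.66333333]
```

View pics/s1c.png

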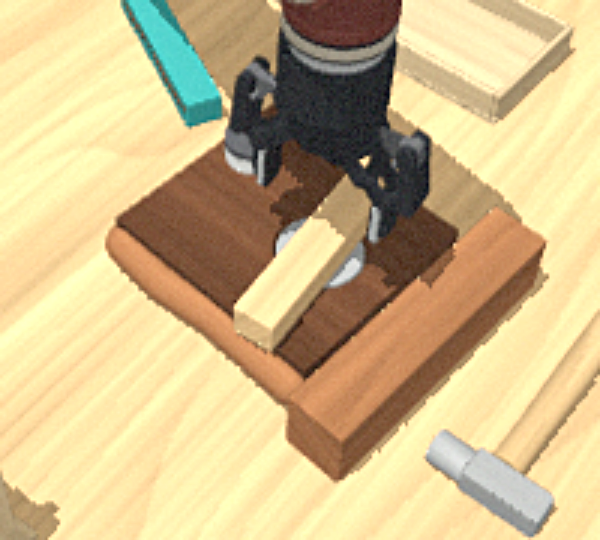

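The strip lies between the fingers. I narrow the opening to clear the rail, then descend.

Emit:
{"fn": "drive_tool", "kwargs": {
  "commands": "58 -0.05 0.04 0 0;58 0 0 0.2 0;58 0 0 0.4 0;58 0 0 0.5 0;58 0 0 0.4 0;58 0 0 0.15 0;20 0 0 0 0;20 0 0 0 0"
}}

```text
time: 4.15
tool_pos: [0.6068, -0.0058, 0.0521]
tool_rot: [0.001, 0.675, 0.738, 0.0]
contact_force: [-0.1, -0.1, -1.9]
gripper_width: 0.384
```

Emit:
{"fn": "drive_tool", "kwargs": {
  "commands": "20 0 0 0 0;20 0 0 0 0;20 0 0 0 0;20 0 0 -0.3 0;20 0 0 -0.5 0;20 0 0 -0.7 0;20 0 0 -0.7 0;20 0 0 -0.5 0"
}}

```text
time: 5.15
tool_pos: [0.6071, -0.0058, 0.1351]
tool_rot: [0.001, 0.675, 0.738, 0.001]
contact_force: [-0.4, 0.8, -2.1]
gripper_width: 0.384
```

```bash
python3 - <<'E'
from h import *
go(.488,.3165,.14,88)
im=snap('scene','s2.png')
E
```

```text
t 5.15 p [ 0.6071 -0.0058  0.1351] yaw 5.2 tilt [ 0.003 -0.    -1.   ] turn -82.8 F [-0.4  0.8 -2.1] w 0.38 j [-0.13  0.09  1.74 -0.    1.31 -0.22]
 now-axes [11.06 -2.99 -0.18]
 end-axes [ 4.34333333 10.59666667 -0.16333333]
```

View pics/s2.png

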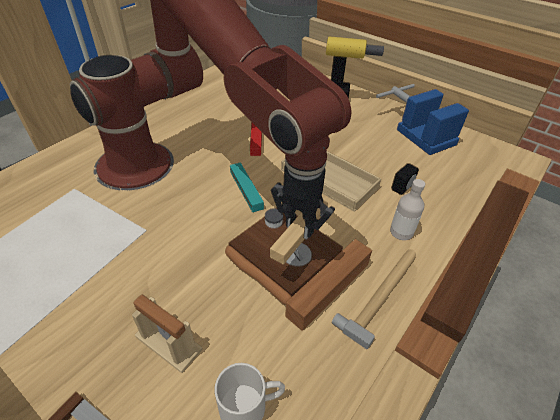

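Emit:
{"fn": "drive_tool", "kwargs": {
  "commands": "20 0.6 -0.3 -0.1 0;20 1 -0.4 -0.1 0;20 1 -0.4 0 0;20 1 -0.4 0 0;20 1 -0.4 0 0;20 1 -0.4 0 0;20 1 -0.4 0 0;20 1 -0.3 0 0"
}}

```text
time: 6.2
tool_pos: [0.4939, 0.2146, 0.1372]
tool_rot: [-0.001, 0.674, 0.738, -0.001]
contact_force: [0.5, -0.1, -1.9]
gripper_width: 0.383
```

Emit:
{"fn": "drive_tool", "kwargs": {
  "commands": "20 1 0 0 0;20 1 0 0 0;20 1 0 0 0;20 0.46 0 0 -5;20 0 0 0 -10;20 0 0 0 -10;20 0 0 0 -10;20 0 0 0 -10"
}}

```text
time: 7.2
tool_pos: [0.4851, 0.3169, 0.1371]
tool_rot: [-0.001, 0.338, 0.941, -0.001]
contact_force: [0.8, -0.6, -1.8]
gripper_width: 0.386
```

Emit:
{"fn": "drive_tool", "kwargs": {
  "commands": "20 0 0 0.5 -10;20 0 0 0.7 -10;20 0 0 0.7 -10;20 0 0 0.6 -8;20 0 0 0 0;20 0 0 0 0;20 0 0 0 0;20 0 0 0 0"
}}

```text
time: 8.2
tool_pos: [0.4873, 0.317, 0.0642]
tool_rot: [0.001, 0.016, 1.0, 0.0]
contact_force: [-0.2, 0.1, -2.1]
gripper_width: 0.384
```

```bash
python3 - <<'E'
from h import *
go(.488,.3165,.014,88)
im=snap('top','t3.png'); im2=snap('scene','s3.png')
a=cv2.resize(im[160:280,130:280],None,fx=3,fy=3); b=cv2.resize(im2[130:250,240:390],None,fx=3,fy=3)
c=cv2.resize(im[150:230,240:340],(450,360),interpolation=cv2.INTER_CUBIC)
b2=cv2.resize(im2[190:310,220:340],(350,360),interpolation=cv2.INTER_CUBIC)
w=np.zeros((600,800,3),np.uint8); w[:240,:350]=cv2.resize(a,(350,240)); w[:240,350:700]=cv2.resize(b,(350,240)); w[240:,:450]=c; w[240:,450:]=b2
cv2.imwrite('pics/m3.png',cv2.convertScaleAbs(w[:,:,::-1],alpha=1.5))
E
```

```text
t 8.2 p [0.4873 0.317  0.0642] yaw 88.1 tilt [ 0.001  0.001 -1.   ] turn 0.1 F [-0.2  0.1 -2.1] w 0.38 j [ 0.45  0.11  1.85  0.    1.18 -1.09]
 now-axes [-0.02 -0.02  1.67]
 end-axes [-0.02666667 -0.01333333  1.67333333]
```

View pics/m3.png

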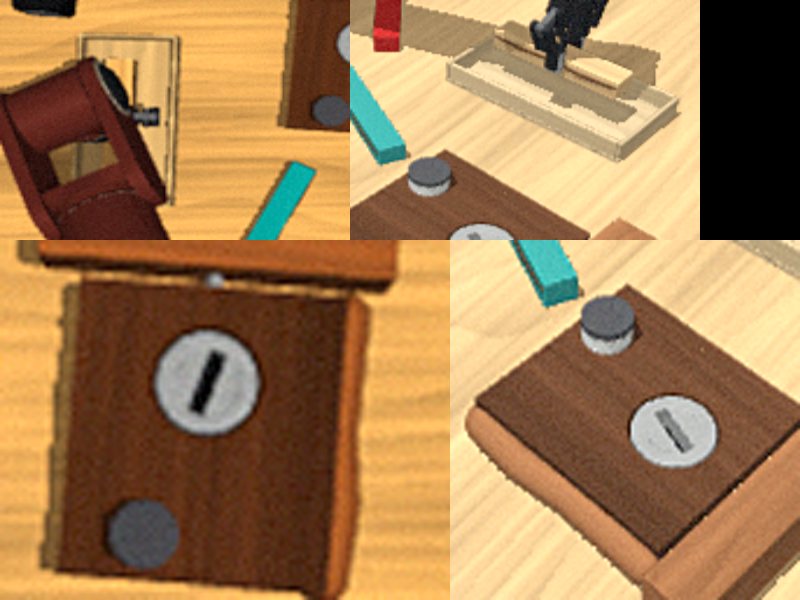

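Emit:
{"fn": "drive_tool", "kwargs": {
  "commands": "20 0 0 0.5 0;20 0 0 0.5 0;20 0 0 0.4 0;20 0 0 0.25 0;20 0 0 0 0;50 0 0 0 0;50 0 0 0 0;50 0 0 0 0"
}}

```text
time: 9.3
tool_pos: [0.4871, 0.3168, 0.0142]
tool_rot: [0.0, 0.016, 1.0, 0.0]
contact_force: [-0.3, -0.6, 0.5]
gripper_width: 0.589
```

Emit:
{"fn": "drive_tool", "kwargs": {
  "commands": "50 0 0 -0.3 0;50 0 0 -0.6 0;50 0 0 -1 0;50 0 0 -1 0;50 0 0 -1 0;50 0 0 -1 0;50 -1 0 0 0;50 -1 0 0 0"
}}

```text
time: 10.3
tool_pos: [0.5481, 0.3152, 0.1638]
tool_rot: [0.002, 0.016, 1.0, 0.001]
contact_force: [-0.2, -0.4, -0.0]
gripper_width: 0.586
```

```bash
python3 - <<'E'
from h import *
go(.517,-.314,.15,92.5)
for n,f,(x0,y0,x1,y1) in (('top','t3.png',(265,160,310,205)),('scene','s3.png',(275,235,320,275))):
    im=cv2.imread('pics/'+f); g=cv2.resize(im[y0:y1,x0:x1],None,fx=8,fy=8,interpolation=cv2.INTER_CUBIC)
    hsv=cv2.cvtColor(g,cv2.COLOR_BGR2HSV)
    disc=((hsv[:,:,1]<70)&(hsv[:,:,2]>70)).astype(np.uint8)
    cs=max(cv2.findContours(disc,cv2.RETR_EXTERNAL,cv2.CHAIN_APPROX_NONE)[0],key=cv2.contourArea)
    hull=cv2.convexHull(cs); M=np.zeros_like(disc); cv2.fillConvexPoly(M,hull,1); M=cv2.erode(M,np.ones((17,17)))
    thr,_=cv2.threshold(g[:,:,1][M>0].reshape(-1,1),0,255,cv2.THRESH_OTSU)
    sl=((g[:,:,1]<thr)&(M>0)).astype(np.uint8)
    k=max(cv2.findContours(sl,cv2.RETR_EXTERNAL,cv2.CHAIN_APPROX_NONE)[0],key=cv2.contourArea)
    W=lambda c:np.array([ray(n,x0+(u+.5)/8-.5,y0+(v+.5)/8-.5,.0445)[:2] for u,v in c[:,0]],np.float32)
    D=W(hull);print(n,thr,'disc',cv2.minEnclosingCircle(D*1000), 'ell',cv2.fitEllipse(D*1000))
    K=W(k);(c,wh,a)=cv2.minAreaRect(K*1000); b=cv2.boxPoints((c,wh,a)); e=[b[1]-b[0],b[2]-b[1]]; e=max(e,key=np.linalg.norm)
    print(' slot',np.round(c,1),np.round(wh,1),'ang',np.degrees(np.arctan2(e[1],e[0])).round(1))
E
```

```text
t 10.3 p [0.5481 0.3152 0.1638] yaw 88.2 tilt [ 0.004  0.002 -1.   ] turn -4.3 F [-0.2 -0.4 -0. ] w 0.59 j [ 0.4   0.12  1.66  0.    1.36 -1.13]
 now-axes [  0.37 -21.     0.42]
 end-axes [  1.95       -20.90666667   0.46      ]
top 66.0 disc ((597.305419921875, 7.131831645965576), 34.62083435058594) ell ((597.110107421875, 7.246047496795654), (68.0990219116211, 68.39376068115234), 107.00492858886719)
 slot [597.1   7.3] [12.  43.7] ang -22.8
scene 108.0 disc ((597.3488159179688, 5.781286716461182), 36.05446243286133) ell ((597.3973999023438, 5.587270259857178), (69.96222686767578, 71.75505828857422), 37.36183547973633)
 slot [597.    6.4] [13.1 44.8] ang -24.5
```

Emit:
{"fn": "drive_tool", "kwargs": {
  "commands": "50 0 0 0 -4.3;50 0 -1 0 0;50 0 -1 0 0;50 0 -1 0 0;50 0 -1 0 0;50 0 -1 0 0;50 0 -1 0 0;50 0 -1 0 0"
}}

```text
time: 11.3
tool_pos: [0.5561, 0.104, 0.1627]
tool_rot: [0.001, -0.021, 1.0, 0.0]
contact_force: [1.0, 0.5, 0.2]
gripper_width: 0.582
```

Emit:
{"fn": "drive_tool", "kwargs": {
  "commands": "50 0.2 -1 0 0;50 0.25 -1 0 0;50 0.25 -1 0 0;50 0.25 -1 0 0;50 0.25 -1 0 0;50 0.25 -1 0 0;50 0.25 -1 0 0;50 0.25 -1 0 0"
}}

```text
time: 12.3
tool_pos: [0.5077, -0.1385, 0.1627]
tool_rot: [0.001, -0.021, 1.0, -0.0]
contact_force: [0.4, 0.5, -0.1]
gripper_width: 0.586
```

Emit:
{"fn": "drive_tool", "kwargs": {
  "commands": "50 0 -1 0 0;50 0 -1 0 0;50 0 -1 0.1 0;50 0 -1 0.1 0;50 0 -1 0.1 0;50 0 -0.8 0.1 0;50 0 -0.1 0.1 0;50 0 0 0 0"
}}

```text
time: 13.3
tool_pos: [0.515, -0.3137, 0.1456]
tool_rot: [-0.0, -0.021, 1.0, 0.0]
contact_force: [0.1, -0.2, 0.6]
gripper_width: 0.591
```

```bash
python3 - <<'E'
from h import *
go(.518,-.314,.091,92.5)
im=snap('top','t4.png'); im2=snap('scene','s4.png')
w=np.hstack([cv2.resize(im[140:290,130:280],(400,400)),cv2.resize(im2[260:390,110:240],(400,400))])
cv2.imwrite('pics/m4.png',cv2.convertScaleAbs(w[:,:,::-1],alpha=1.5))
E
```

```text
t 13.3 p [ 0.515  -0.3137  0.1456] yaw 92.5 tilt [-0.     0.001 -1.   ] turn -0.0 F [ 0.1 -0.2  0.6] w 0.59 j [-0.67  0.07  1.74  0.    1.33 -2.28]
 now-axes [-0.1  -0.02  1.82]
 end-axes [-0.1        -0.01666667  1.82      ]
```

View pics/m4.png

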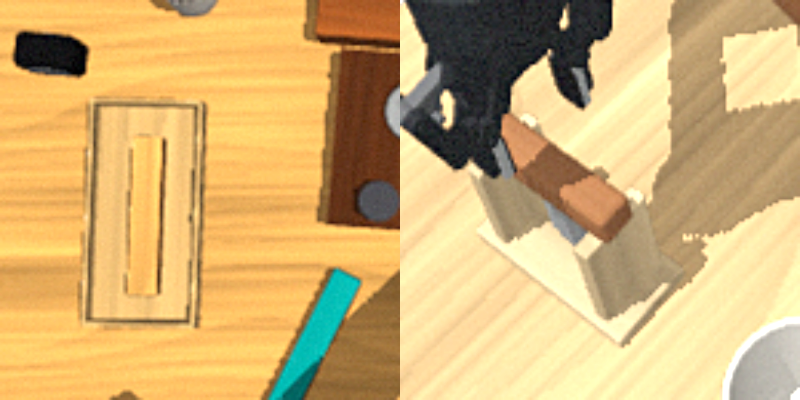

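The strip lies flat in the tray and the fingers straddle the key. I take the key.

Emit:
{"fn": "drive_tool", "kwargs": {
  "commands": "50 -0.1 0 0.3 0;50 0 0 0.4 0;50 0 0 0.5 0;50 0 0 0.4 0;50 0 0 0.2 0;50 0 0 0 0;10 0 0 0 0;10 0 0 0 0"
}}

```text
time: 14.4
tool_pos: [0.5187, -0.3146, 0.0928]
tool_rot: [0.001, -0.021, 1.0, -0.001]
contact_force: [-0.1, -0.8, 4.6]
gripper_width: 0.273
```

Emit:
{"fn": "drive_tool", "kwargs": {
  "commands": "10 0 0 0 0;10 0 0 0 0;10 0 0 0 0;10 0 0 -0.3 0;10 0 0 -0.6 0;10 0 0 -0.8 0;10 0 0 -0.9 0;10 0 0 -1 0"
}}

```text
time: 15.4
tool_pos: [0.5177, -0.3136, 0.2007]
tool_rot: [-0.0, -0.021, 1.0, 0.0]
contact_force: [0.7, -0.2, -1.9]
gripper_width: 0.269
```

```bash
python3 - <<'E'
from h import *
go(.597,.0068,.19,66.7)
im2=snap('scene','s5.png')
cv2.imwrite('pics/m5.png',cv2.convertScaleAbs(cv2.resize(im2[220:370,90:240],(600,600))[:,:,::-1],alpha=1.5))
E
```

```text
t 15.4 p [ 0.5177 -0.3136  0.2007] yaw 92.5 tilt [-0.001  0.001 -1.   ] turn 25.8 F [ 0.7 -0.2 -1.9] w 0.27 j [-0.67  0.03  1.69  0.    1.43 -2.28]
 now-axes [-3.1  10.56  0.36]
 end-axes [ 1.79666667 10.85666667  0.35666667]
```

View pics/m5.png

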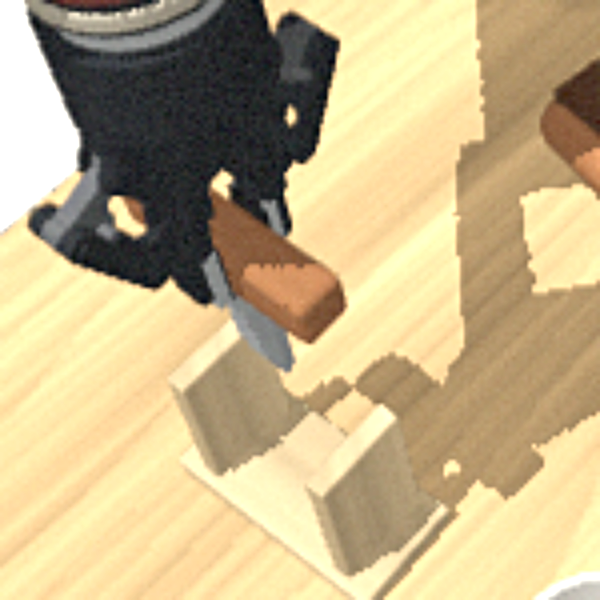

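Emit:
{"fn": "drive_tool", "kwargs": {
  "commands": "10 -0.2 0.6 0 0;10 -0.3 1 0 0;10 -0.3 1 0 0;10 -0.3 1 0 0;10 -0.3 1 0 0;10 -0.3 1 0 0;10 -0.3 1 0 0;10 -0.3 1 0 0"
}}

```text
time: 16.45
tool_pos: [0.5762, -0.0809, 0.1976]
tool_rot: [-0.002, -0.022, 1.0, 0.001]
contact_force: [-0.1, -0.3, -2.6]
gripper_width: 0.27
```

Emit:
{"fn": "drive_tool", "kwargs": {
  "commands": "10 -0.4 1 0 0;10 -0.4 1 0 0;10 0 0.7 0 0;10 0 0.26 0 6;10 0 0 0.4 10;10 0 0 0.6 9.8;10 0 0 0.6 0;10 0 0 0.2 0"
}}

```text
time: 17.45
tool_pos: [0.5958, 0.0067, 0.1432]
tool_rot: [-0.002, 0.201, 0.98, -0.0]
contact_force: [-0.1, 0.4, -2.4]
gripper_width: 0.27
```

```bash
python3 - <<'E'
from h import *
go(.597,.0068,.094,66.7)
im2=snap('scene','s6.png')
x0,y0=230,170
b=cv2.convertScaleAbs(cv2.resize(im2[y0:y0+130,x0:x0+130],(780,780),interpolation=cv2.INTER_CUBIC)[:600,:,::-1],alpha=1.5)
p=manip.state()['tool_pos']
for P,c in (((.597,.0068,.0445),(0,0,255)),((p[0],p[1],p[2]-.071),(0,255,0))):
    u,v=proj('scene',P); u,v=int((u-x0+.5)*6),int((v-y0+.5)*6); print(u,v); cv2.circle(b,(u,v),3,c,-1)
cv2.imwrite('pics/m6.png',b)
E
```

```text
t 17.45 p [0.5958 0.0067 0.1432] yaw 66.8 tilt [-0.004  0.    -1.   ] turn 0.1 F [-0.1  0.4 -2.4] w 0.27 j [-0.11  0.06  1.76 -0.    1.33 -1.28]
 now-axes [-0.04  0.02  1.64]
 end-axes [-0.03666667  0.01666667  1.64      ]
401 500
403 453
```

View pics/m6.png

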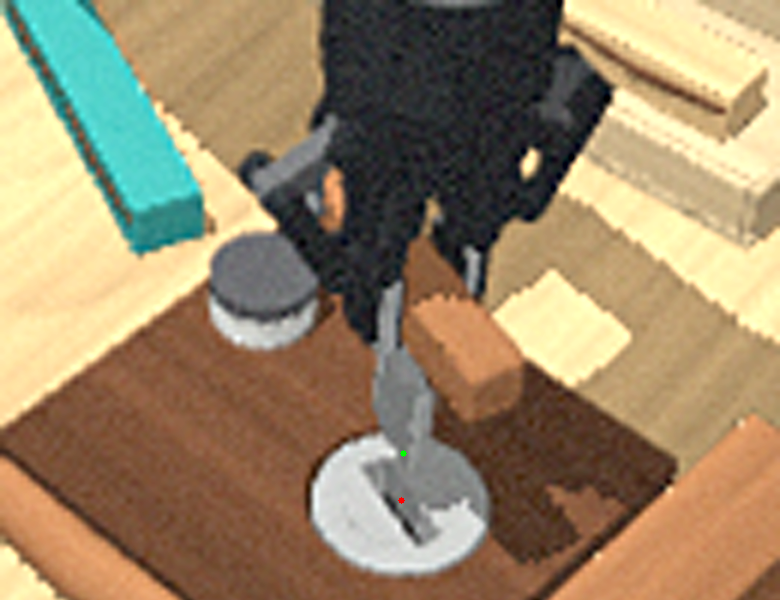

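Tip (≈403,447) is over the slot centre (401,500 once down) and the blade lies along the slot. I insert it.

Emit:
{"fn": "drive_tool", "kwargs": {
  "commands": "10 -0.04 0.02 0.2 0;10 0 0 0.3 0;10 0 0 0.3 0;10 0 0 0.2 0;10 0 0 0.15 0;10 0 0 0.15 0;10 0 0 0.1 0;10 0 0 0 0"
}}

```text
time: 18.5
tool_pos: [0.5987, 0.0065, 0.1036]
tool_rot: [-0.0, 0.202, 0.979, -0.0]
contact_force: [0.0, 0.1, -3.5]
gripper_width: 0.272
```

Emit:
{"fn": "drive_tool", "kwargs": {
  "commands": "10 0 0 0.05 0;10 0 0 0.05 0;10 0 0 0.05 0;10 0 0 0.05 0;10 0 0 0.03 0;10 0 0 0.03 0;10 0 0 0 0;10 0 0 0 0"
}}

```text
time: 19.5
tool_pos: [0.5989, 0.0065, 0.0961]
tool_rot: [0.0, 0.202, 0.979, -0.0]
contact_force: [-1.0, 0.2, -2.5]
gripper_width: 0.274
```

```bash
python3 - <<'E'
from h import *
go(.597,.0068,.094,66.7); print(manip.state()['ft_torque'])
im2=snap('scene','s7.png')
E
```

```text
t 19.5 p [0.5989 0.0065 0.0961] yaw 66.7 tilt [ 0. -0. -1.] turn -0.0 F [-1.   0.2 -2.5] w 0.27 j [-0.11  0.11  1.79 -0.    1.24 -1.28]
 now-axes [ 0.06 -0.02  0.07]
 end-axes [ 0.06       -0.01666667  0.07      ]
[-0.00504521  0.00302508  0.02381091]
```

Emit:
{"fn": "drive_tool", "kwargs": {
  "commands": "10 0.06 -0.02 0.03 0;10 0 0 0.03 0;10 0 0 0.02 0;10 0 0 0.02 0;10 0 0 0 0;10 0 0 0 0;10 0 0 0 0;10 0 0 0 0"
}}

```text
time: 20.55
tool_pos: [0.5972, 0.0066, 0.0938]
tool_rot: [0.0, 0.202, 0.979, -0.0]
contact_force: [-3.8, 0.6, 5.2]
gripper_width: 0.275
```

Emit:
{"fn": "drive_tool", "kwargs": {
  "commands": "10 0 0 0 3;10 0 0 0 5;10 0 0 0 6;10 0 0 0 6;10 0 0 0 6;10 0 0 0 6;10 0 0 0 5;10 0 0 0 3"
}}

```text
time: 21.55
tool_pos: [0.5978, 0.0065, 0.0938]
tool_rot: [0.001, 0.526, 0.851, 0.0]
contact_force: [-0.8, -0.6, 3.3]
gripper_width: 0.27
```

```bash
python3 - <<'E'
from h import *
go(.597,.0068,.094,-16.5); print(manip.state()['ft_torque'])
E
```

```text
t 21.55 p [0.5978 0.0065 0.0938] yaw 26.6 tilt [ 0.002 -0.    -1.   ] turn 43.1 F [-0.8 -0.6  3.3] w 0.27 j [-0.11  0.11  1.79 -0.    1.24 -0.58]
 now-axes [ 0.02 -0.02 -0.01]
 end-axes [ 0.00333333 -0.03       -0.00666667]
[-0.0785477   0.33121256  0.09991268]
```

Emit:
{"fn": "drive_tool", "kwargs": {
  "commands": "10 0 0 0 4;10 0 0 0 6;10 0 0 0 6;10 0 0 0 6;10 0 0 0 6;10 0 0 0 5;10 0 0 0 3;10 0 0 0 2"
}}

```text
time: 22.55
tool_pos: [0.5973, 0.0065, 0.0937]
tool_rot: [0.0, 0.774, 0.633, 0.0]
contact_force: [-2.7, -0.8, 4.9]
gripper_width: 0.27
```

```bash
python3 - <<'E'
from h import *
go(.597,.0068,.094,-16.5); print(manip.state()['ft_torque'])
E
```

```text
t 22.55 p [0.5973 0.0065 0.0937] yaw -11.4 tilt [ 0.001 -0.    -1.   ] turn 5.1 F [-2.7 -0.8  4.9] w 0.27 j [-0.11  0.11  1.79 -0.    1.24  0.09]
 now-axes [ 0.01 -0.01 -0.01]
 end-axes [ 0.00666667 -0.01333333 -0.01      ]
[-0.13689315  0.6094973   0.12950782]
```

Emit:
{"fn": "drive_tool", "kwargs": {
  "commands": "10 0 0 0 1;10 0 0 0 1;10 0 0 0 1;10 0 0 0 1;10 0 0 0 1;10 0 0 0 1;10 0 0 0 0;10 0 0 0 0"
}}

```text
time: 23.55
tool_pos: [0.5973, 0.0065, 0.0938]
tool_rot: [0.0, 0.806, 0.592, 0.0]
contact_force: [-2.8, -0.1, 5.1]
gripper_width: 0.273
```

```bash
python3 - <<'E'
from h import *
go(.597,.0068,.094,-16.5); print(manip.state()['ft_torque'])
E
```

```text
t 23.55 p [0.5973 0.0065 0.0938] yaw -17.3 tilt [ 0.001 -0.    -1.   ] turn -0.8 F [-2.8 -0.1  5.1] w 0.27 j [-0.11  0.11  1.79 -0.    1.24  0.19]
 now-axes [ 0.01 -0.01 -0.01]
 end-axes [ 0.00666667 -0.01       -0.00666667]
[-0.01516083  0.75048889  0.06727432]
```

Emit:
{"fn": "drive_tool", "kwargs": {
  "commands": "10 0 0 0 1;10 0 0 0 1;10 0 0 0 1;10 0 0 0 1;10 0 0 0 1;10 0 0 0 0;10 0 0 0 0;10 0 0 0 0"
}}

```text
time: 24.55
tool_pos: [0.5972, 0.0066, 0.0938]
tool_rot: [0.001, 0.83, 0.558, -0.0]
contact_force: [-3.1, 0.5, 5.4]
gripper_width: 0.272
```

```bash
python3 - <<'E'
from h import *
go(.597,.0068,.094,-16.5); print(manip.state()['ft_torque'])
im2=snap('scene','s8.png'); im=snap('top','t8.png')
w=np.hstack([cv2.resize(im[130:230,240:340],(400,400)),cv2.resize(im2[190:320,230:360],(400,400))])
cv2.imwrite('pics/m8.png',cv2.convertScaleAbs(w[:,:,::-1],alpha=1.5))
E
```

```text
t 24.55 p [0.5972 0.0066 0.0938] yaw -22.2 tilt [ 0.001 -0.001 -1.   ] turn -5.7 F [-3.1  0.5  5.4] w 0.27 j [-0.11  0.11  1.79 -0.    1.24  0.27]
 now-axes [ 0.   -0.01 -0.01]
 end-axes [ 0.00666667 -0.01       -0.00666667]
[-0.01232202  0.71337471  0.96200933]
```

View pics/m8.png

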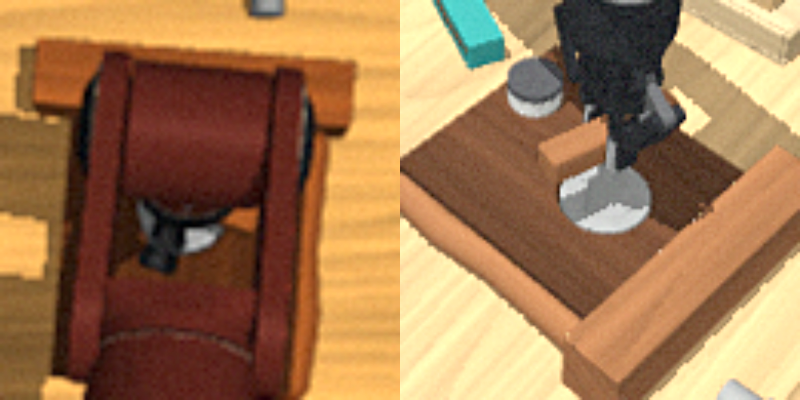

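The moment jumped from 0.07 to 0.96 N m, so the cam is on its stop, and the rail gap looks shut. I ease the twist off, release and lift straight up.

Emit:
{"fn": "drive_tool", "kwargs": {
  "commands": "10 0 0 0 -2;10 0 0 0 -2;10 0 0 0 -1;10 0 0 -0.02 0;50 0 0 0 0;50 0 0 0 0;50 0 0 0 0;50 0 0 0 0"
}}

```text
time: 25.65
tool_pos: [0.5969, 0.0067, 0.0935]
tool_rot: [-0.0, 0.806, 0.592, 0.0]
contact_force: [-0.6, 0.9, 0.8]
gripper_width: 0.586
```

Emit:
{"fn": "drive_tool", "kwargs": {
  "commands": "50 0 0 -0.2 0;50 0 0 -0.4 0;50 0 0 -0.6 0;50 0 0 -0.8 0;50 0 0 -1 0;50 0 0 -1 0;50 0 0 -1 0;50 0 0 -1 0"
}}

```text
time: 26.65
tool_pos: [0.5971, 0.0067, 0.2765]
tool_rot: [0.001, 0.806, 0.592, 0.001]
contact_force: [0.3, -0.4, -0.2]
gripper_width: 0.588
```

Emit:
{"fn": "drive_tool", "kwargs": {
  "commands": "50 1 0 0 0;50 1 0 0 0;50 1 0 0 0;50 1 0 0 0;50 1 0 0 0;50 1 0 0 0;50 1 0 0 0;50 1 0 0 0"
}}

```text
time: 27.65
tool_pos: [0.6689, 0.2368, 0.2756]
tool_rot: [0.0, 0.806, 0.592, 0.001]
contact_force: [0.4, 0.4, 0.5]
gripper_width: 0.582
```

```bash
python3 - <<'E'
from h import *
go(.597,.0068,.094,-16.5)
im2=snap('scene','s9.png'); im=snap('top','t9.png')
w=np.hstack([cv2.resize(im[130:240,235:345],(400,400),interpolation=cv2.INTER_CUBIC),cv2.resize(im2[180:320,225:365],(400,400),interpolation=cv2.INTER_CUBIC)])
cv2.imwrite('pics/m9.png',cv2.convertScaleAbs(w[:,:,::-1],alpha=1.5))
E
```

```text
t 27.65 p [0.6689 0.2368 0.2756] yaw -17.3 tilt [ 0.002  0.    -1.   ] turn -0.8 F [0.4 0.4 0.5] w 0.58 j [ 0.24  0.23  1.35 -0.    1.56  0.54]
 now-axes [-8.04 -0.01  6.04]
 end-axes [-8.03       -0.12        6.05333333]
```

View pics/m9.png

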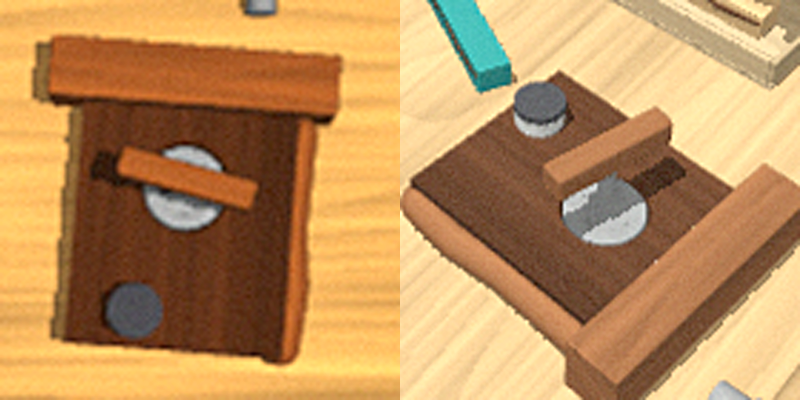

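```bash
python3 - <<'E'
from h import *
a=cv2.imread('pics/t0.png' if 0 else 'pics/top0.png',0); b=cv2.imread('pics/t9.png',0)
t=a[138:163,290:334]; r=cv2.matchTemplate(cv2.resize(b[130:171,282:342],None,fx=8,fy=8,interpolation=2),cv2.resize(t,None,fx=8,fy=8,interpolation=2),cv2.TM_CCOEFF_NORMED)
_,v,_,m=cv2.minMaxLoc(r); s=(m[0]/8-8,m[1]/8-8); print('rail shift px',s,v,'mm',(ray('top',310+s[0],150+s[1],.06)-ray('top',310,150,.06))*1000)
for z in (.117,.122,.127):
  T=np.array([ray('top',235+x*.275,130+y*.275,z) for x,y in((122,147),(258,180),(250,208),(118,175))])
  S=np.array([ray('scene',225+(x-400)*.35,180+y*.35,z) for x,y in((543,168),(655,107),(672,125),(558,190))])
  print(z,T.mean(0).round(4),S.mean(0).round(4))
E
```

```text
rail shift px (-0.125, 2.625) 0.9245343804359436 mm [-7.89830238  0.51696463  0.        ]
0.117 [0.5951 0.0063 0.117 ] [0.5952 0.0082 0.117 ]
0.122 [0.5945 0.0064 0.122 ] [0.5976 0.0044 0.122 ]
0.127 [0.5938 0.0066 0.127 ] [0.6    0.0006 0.127 ]
```

```bash
python3 -c "
from plant import manip
print(manip.job_done())"
```

```text
the job is handed in; nothing more can be done
None
```

The job is done and handed in at about 28 s of the 56 s allowed. The offcut is in the tray, and the cam is fully home with the key left standing in its slot.

- **Offcut:** the picture after I let go of it shows it flat on the tray floor, lengthwise along the tray.
- **Key:** the blade went down until it met the slot floor with about 8 N at the wrist, at the height I expected. After release both cameras put the handle over the slot centre to within about 3 mm. Its top is about 0.12 m up, so the key is upright.
- **Cam:** turning clockwise took about 0.1 N m, then jumped to 0.96 N m at the stop. It came about 5° later than I had worked out, which I put down to the play and the angles I measured from the pictures.
- **Rail:** it moved in 7.9 mm. About 8.0 mm was expected from the starting angle of about 0.32 rad.
- **Other things:** the turquoise look-alike, tin and hammer look unmoved in the closing crops. I did not check the red look-alike, glue, mug or tape measure again at the end. The arm was clear of everything when I handed in.

No check failed or disagreed.

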